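# Load a sample tube into the sample changer and click it round to the reader

### The arm

A 7-joint arm with a two-finger parallel gripper is mounted at the origin on the work surface. World frame = base frame: x ahead of the robot, y to its left, z up, the work surface at z = 0. Lengths are in m, angles in rad, forces in N, time in s.
With the tool pointing down it reaches from about 0.425 to 0.875 m from the base axis. Payload 4.7 kg.
Tool frame: the origin (TCP) lies on the centre line of the jaws, within the pads' length; the fingertips stand ahead of it and the grasp point (between the pads) lies 2 mm behind it (nose_length is the z of the fingertips in the tool frame, in m); z points along the fingers, y is the line along which they close (so a half turn about z gives the same grasp; the last joint's range is limited). The gripper opens to 87 mm and grips with 3 to 60 N. Pads are 19 mm wide; open, the fingers measure 117 mm over their backs; the gripper's body (75 mm by 190 mm) begins 51 mm behind the grasp point.
Start: joints at [1.143, 0.321, -0.07, 1.45, 0.023, 1.371, -0.057], TCP at [0.278, -0.588, 0.201] pointing down, gripper open.
Joint ranges: [-2.86, 2.86], [-0.3, 2.09], [-1.38, 1.24], [0.06, 2.45], [-1.56, 4.7], [0.09, 2.05], [-2.69, 2.69]. Speed limits (rad/s): [2.57, 2.57, 3.14, 3.14, 3.14, 3.14, 3.14].

### API

Orientations are given as a rotation vector (axis times angle).
In Python, from bench import * gives the robot as it stands.
- The arm moves only by the tool send_rows, never from a script. Its arguments are lists of equal length, an entry for each row: "xyz": the shift along the tool's x, y, z in mm, a list of three; "dr": the turn, a rotation vector about the tool's x, y, z in rad, a list of three. A call has exactly 10 rows; each row is the pose to reach, as a shift and turn from the pose commanded when the call began, along the tool's axes at that moment; what a row does not reach only later rows make up. A row lasts 1/12 s, in which the tool goes at most 41.7 mm and 7.16 degrees, less where a joint would pass 70% of its speed; a pose out of reach is approached as far as the arm can. A call with a gripper value outside its range is refused whole. "jaw" is the finger opening in mm, from 0 to 87, set as the call begins (left out, the last holds). The fingers move at their own pace and stop on an object; "grip_force" is the grip in N (left out, the last holds). Time passes only in rows, so rows that repeat a pose let the fingers close, or fill a call up. It gives the time, the measured TCP pose, the force, the opening and the grip force at its end, in the units of the state.
- get_state(): the state, without advancing time (a new reading comes with each control period).
- get_image(name): name is "scene" or "top"; returns the picture (384x512x3 uint8, red, green, blue); there is no depth.
- calibration(name): a dict with "vfov" (degrees; the focal length in pixels is half the picture's height over the tangent of half this angle, whatever the lens; pixels are square), "cx", "cy" (the principal point, pixels), "rvec" (rotation vector, rad) and "tvec" (3), from world to camera coordinates, as OpenCV has them. Camera axes: x right, y down, z forward; pixel columns grow to the right and rows downward; lengths in m; the calibration is good to about 2 mm. A picture is of the moment at which its call begins. calibration takes no time and is no camera call.
- close_job(): hands the job in; it is judged then, once.
The state is a dict: "time": time; "joint_positions": joint angles; "qd": joint speeds; "joint_torque": joint torques, N m; "position": TCP position; "tool_rot": TCP orientation; "ft_force": force on the tool from outside, world axes, zero at the start; "torque": the same for the moment, N m; "grip_width": opening from 0.0 (shut) to 1.0 (fully open); "grip_force": force on a finger pad.
Only numpy, scipy, OpenCV 4.12 (cv2) and the standard library are available. Lean on these libraries where they do the work, as an engineer would, in place of code of your own. Each camera call takes 0.05 s, during which the arm holds its last target. There are 200 camera calls.

### The job

Take the tall capped tube out of the slanted rack and lower it, upright and without dropping it, fully home into the empty wheel pocket above the loading tongue of the sample changer. Then turn the wheel one click clockwise (seen from above), so that this tube stands in front of the reader block, and let go. Leave the two short vials in the rack and the tubes already in the wheel seated, and do not knock over the wash bottle or the amber jar.

Things in the scene. Friction and masses are not known exactly. Their poses are not given: they have to be found in the camera images.
- tube_center (a point): Centre (half-way up) of the tall white capped tube: 125 mm long, 30 mm diameter, blue cap 33 mm diameter on the top 18 mm, foot tapered in the last 10 mm; about 70 g. z runs along it to the cap. It stands in a slanted rack sleeve that hides its lowest 52 mm, leaning about 0.6 rad with the cap to the rack's front. Grip the body 27 mm capwards of here; draw it out along its axis by 60 mm or more.
- rack: White slanted rack, fixed; 255 mm wide (y), 135 deep, 85 high. Origin under its centre, z up, front is -x (roughly towards the robot). Three sleeves (38 mm outside, 32 inside, 52 deep) in a row at y = -80, 0, 80 mm, leaning 0.55 rad from vertical, mouths towards -x. One holds the tall tube, two hold short vials.
- vial1_center (a point): Centre of a short capped vial in the rack (30 mm diameter, 78 mm long, sticking 26 mm out of its sleeve); z along it to the cap. Stays in its sleeve.
- vial2_center (a point): Centre of the other short vial in the rack, like vial1. Stays in its sleeve.
- changer: Fixed white disc base of the sample changer, 244 mm diameter, 50 high; origin on the bench on the wheel's axis. A flat tongue (50 mm wide, 22 high) sticks out 60 mm at its -x side: the loading place. A grey reader block (85 x 75 mm, 175 high, dark window facing the axis, 135 mm from it) stands outside the rim 60 degrees clockwise, seen from above, from the tongue.
- pocket (a point): Mouth centre of the empty wheel pocket above the tongue, 110 mm above the bench, z up; it turns with the wheel. One of six equal grey sleeves 95 mm from the axis, 60 degrees apart: 34 mm inside, 40 outside, the top 9 mm flared to 45 inside; floor 50 mm below this point. A tube fully home has its centre 12.5 mm above this point. The next two pockets counter-clockwise are empty too.
- knob_grip (a point): Middle of the black bar knob on the wheel's axis, 186 mm above the bench: bar 50 mm long (this point's y), 16 thick (its x), 40 high, centred here, on a 24 mm stalk with a 52 mm collar 20 mm below this point. z up; it turns with the wheel. The tops of tubes in the wheel are level with this point.
- wheel (a joint): Turn of the wheel in rad: 0 at the start, growing clockwise seen from above. It clicks every 1.047 rad (60 degrees): it is drawn into the nearest click position, resists turning with at most about 0.35 N m, and stays in the click when let go.
- done1_center (a point): Centre (half-way up) of the finished tube that stands in the pocket at the reader at the start; same kind as the tall tube, upright, z to its cap. It rides on in its pocket.
- done2_center (a point): Centre of the finished tube one pocket clockwise of done1; same kind.
- done3_center (a point): Centre of the finished tube two pockets clockwise of done1; same kind.
- wash_bottle: White wash bottle, 72 mm diameter, 170 tall, beyond the gap between rack and changer; origin under its centre. A bystander.
- reagent_jar: Amber jar with a blue lid, 76 mm diameter, 90 tall, near the robot between rack and changer; origin under its centre. A bystander.
Mind the look-alikes: they are no part of the job. Leave any pink look-alike of the part that bears vial2_center alone. What is shaped like the part that bears vial1_center but yellow is not meant.

How it is judged:
On the way, in this order (a step that is already met when the one before it is completed fails the run):
1. the tall tube is lifted clear of the rack (distance between tube_center and rack above 0.18 m), for 0.1 s.
2. the tube stands upright, fully home in the pocket above the loading tongue, with the wheel not yet turned (horizontal distance between tube_center and pocket below 0.01 m and z of tube_center in the frame of pocket between 0.005 and 0.019 m and angle between tube_center's own z axis and vertical below 0.2 rad and value of joint wheel between -0.2 and 0.2 rad), for 0.2 s.
3. the wheel has been turned one click clockwise with the tube in its pocket (horizontal distance between tube_center and pocket below 0.01 m and z of tube_center in the frame of pocket between 0.005 and 0.019 m and angle between tube_center's own z axis and vertical below 0.2 rad and value of joint wheel between 0.947 and 1.147 rad), for 0.2 s.
At the end, for the whole second after the job is handed in: Tube upright (0.2 rad) in its pocket, centred within 10 mm and at most 6.5 mm above home height; wheel at rest one click clockwise (1.047 rad, within 0.1); finished tubes upright (0.25 rad) in their pockets, both vials in the rack; all at rest and released (all of step 3 and velocity of joint wheel between -0.05 and 0.05 rad/s and linear speed of tube below 0.02 m/s and angle between each of done1_center, done2_center, done3_center's own z axis and vertical below 0.25 rad and distance between each of vial1_center, vial2_center and rack below 0.13 m); the robot touches nothing.
It fails at once if the tall tube is dropped (falls free by more than about 18 mm) (contact force between the fingers and tube below 0.05 N and linear speed of tube above 0.6 m/s).
It fails at once if a finished tube is knocked over or pulled out of the wheel (angle between any of done1_center, done2_center, done3_center's own z axis and vertical above 0.45 rad or height (world z) of any of done1_center, done2_center, done3_center above 0.2 m).
It fails at once if a vial is taken or knocked out of its sleeve (distance of any of vial1_center, vial2_center from where it was at the start of the episode above 0.03 m).
It fails at once if the wash bottle or the jar is knocked over (angle between any of wash_bottle, reagent_jar's own z axis and vertical above 0.5 rad).
It also fails if it takes over 58 s, if anything falls off the work surface, if the arm or the gripper's body presses on something with over 40 N, if the wrist force passes 120 N, or if a joint passes its speed limit or range.

## Working session

There is one attempt and no reset: what is moved stays moved. The work goes in short steps, Python scripts to look and compute and a tool call to move; the robot and the scene stay as the last step left them, time stands still between calls to the robot, and variables do not carry over. Pictures are saved under pics/ and viewed, at most 10 in all, crops included, and the job is handed in when it is done.

Besides the shell and the picture viewer there is one more tool, called after ">>>" as a command line: name --argument value ..., lists and objects as JSON in quotes. send_rows: Moves the arm, as the interface text tells. Its arguments: {"type":"object","properties":{"xyz":{"type":"array"},"dr":{"type":"array"},"jaw":{"type":"number"},"grip_force":{"type":"number"}},"required":["xyz","dr"]}

```bash
mkdir -p pics; ls; python3 - <<'E'
from bench import *
import cv2
for n in("scene","top"):
    im=get_image(n); cv2.imwrite(f"pics/{n}0.png",im[:,:,::-1]); print(n,calibration(n))
print(get_state())
E
```

```text
pics
scene {'vfov': 52.279567106421695, 'cx': 255.42940739166292, 'cy': 187.19308143388574, 'rvec': array([ 2.22782782,  1.33804976, -0.42415547]), 'tvec': array([-0.23008941, -0.30792784,  1.26890985])}
top {'vfov': 49.351274170368335, 'cx': 249.83806000296792, 'cy': 193.0867720903136, 'rvec': array([ 2.179642  , -2.15906424,  0.06326598]), 'tvec': array([-0.01973008,  0.55130661,  1.11676111])}
{'time': 0.1, 'joint_positions': array([ 1.14310581,  0.3217599 , -0.07010062,  1.45153907,  0.02259364,
        1.37076822, -0.05693814]), 'qd': array([-0.00089734, -0.00315315, -0.00012061, -0.00336104,  0.00081821,
       -0.00017208, -0.00066356]), 'joint_torque': array([ 2.07746398e-04, -4.92571306e+01, -4.05570958e-01, -3.13399494e+01,
       -6.40958687e-02,  3.95212602e-02,  7.89735577e-05]), 'position': array([ 0.27765927, -0.58714209,  0.19997085]), 'tool_rot': array([-3.06366841e+00, -6.87981457e-01,  7.01542361e-04]), 'ft_force': array([ 0.06440055, -0.19766584,  0.5947361 ]), 'torque': array([0.00179183, 0.02393351, 0.00522501]), 'grip_force': 0.0, 'grip_width': 0.9970419638211825}
```

View pics/scene0.png

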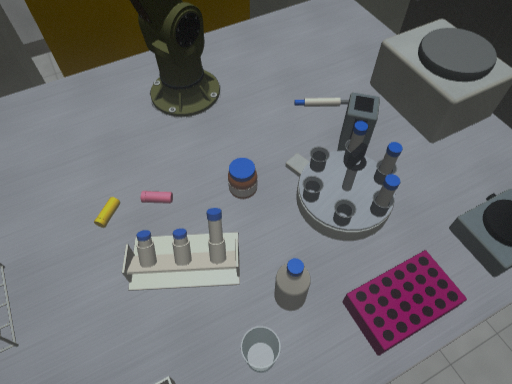

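View pics/top0.png

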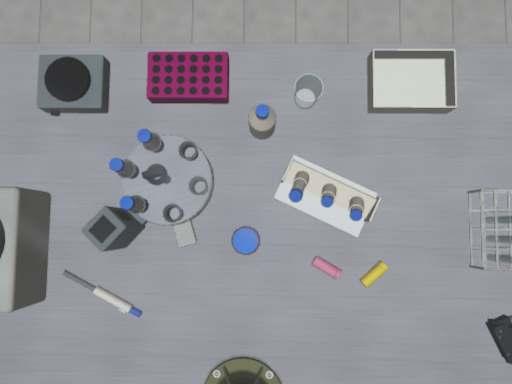

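The scene view shows the rack with the tall tube at (215,230), short vials at (181,247) and (146,250), and pink and yellow look-alikes lying on the bench at (157,197) and (108,211). The top view has the tall tube's cap at (296,196), the wheel at (168,180), the tongue at (185,234), the empty pocket at (174,213) and the reader at (103,229).

```bash
cat > h.py <<'E'
import numpy as np, cv2
from scipy.spatial.transform import Rotation as R
from bench import *
def cam(n):
    c=calibration(n); f=192/np.tan(np.radians(c["vfov"]/2))
    return f,c["cx"],c["cy"],R.from_rotvec(c["rvec"]).as_matrix(),np.array(c["tvec"])
def ray(n,p):
    f,cx,cy,M,t=cam(n); d=M.T@np.array([(p[0]-cx)/f,(p[1]-cy)/f,1]); return -M.T@t,d/np.linalg.norm(d)
def plane(n,p,z):
    o,d=ray(n,p); return o+d*(z-o[2])/d[2]
def tri(a,b):
    o1,d1=ray("scene",a);o2,d2=ray("top",b)
    s=np.linalg.lstsq(np.c_[d1,-d2],o2-o1,rcond=None)[0]; p,q=o1+d1*s[0],o2+d2*s[1]
    return (p+q)/2,np.linalg.norm(p-q)*1000
def proj(n,P):
    f,cx,cy,M,t=cam(n); q=M@np.array(P)+t; return np.array([f*q[0]/q[2]+cx,f*q[1]/q[2]+cy])
def blobs(im,lo=(105,120,60),hi=(125,255,255),amin=25):
    m=cv2.inRange(cv2.cvtColor(im,cv2.COLOR_RGB2HSV),np.array(lo),np.array(hi))
    n,_,s,c=cv2.connectedComponentsWithStats(m)
    return [(c[i].round(1).tolist(),s[i].tolist()) for i in range(1,n) if s[i][4]>=amin]
E
python3 - <<'E'
from h import *
for n in("scene","top"):
    im=cv2.imread(f"pics/{n}0.png")[:,:,::-1].copy()
    print(n,-cam(n)[3].T@cam(n)[4]); [print(b) for b in blobs(im)]
s=cv2.imread("pics/scene0.png");t=cv2.imread("pics/top0.png")
z=lambda i,x,y:cv2.resize(i[y:y+100,x:x+130],None,fx=3,fy=3,interpolation=cv2.INTER_CUBIC)
cv2.imwrite("pics/c1.png",np.vstack([np.hstack([z(s,125,200),z(t,265,140)]),np.hstack([z(s,280,130),z(t,90,125)])]))
E
```

```text
scene [ 0.96937027 -0.24467267  0.87083263]
([299.2, 101.7], [295, 100, 10, 5, 43])
([360.3, 126.7], [354, 120, 14, 15, 158])
([394.3, 148.1], [387, 142, 15, 14, 152])
([241.4, 167.9], [229, 158, 26, 21, 440])
([392.1, 180.0], [385, 174, 15, 14, 154])
([213.5, 213.5], [207, 208, 14, 13, 148])
([179.0, 233.0], [173, 229, 13, 10, 105])
([143.1, 234.7], [137, 230, 13, 10, 106])
([295.1, 265.9], [287, 258, 17, 16, 210])
top [ 0.45973421 -0.040484    1.15693091]
([262.0, 110.7], [256, 105, 13, 13, 134])
([143.6, 135.1], [138, 129, 13, 13, 133])
([115.7, 164.1], [110, 158, 13, 13, 133])
([295.3, 195.4], [289, 190, 13, 12, 118])
([126.4, 202.7], [120, 196, 14, 14, 151])
([326.9, 200.9], [322, 196, 11, 11, 94])
([355.8, 214.6], [351, 210, 11, 10, 94])
([244.8, 240.6], [233, 229, 25, 25, 488])
([134.7, 311.8], [130, 308, 10, 8, 45])
```

View pics/c1.png

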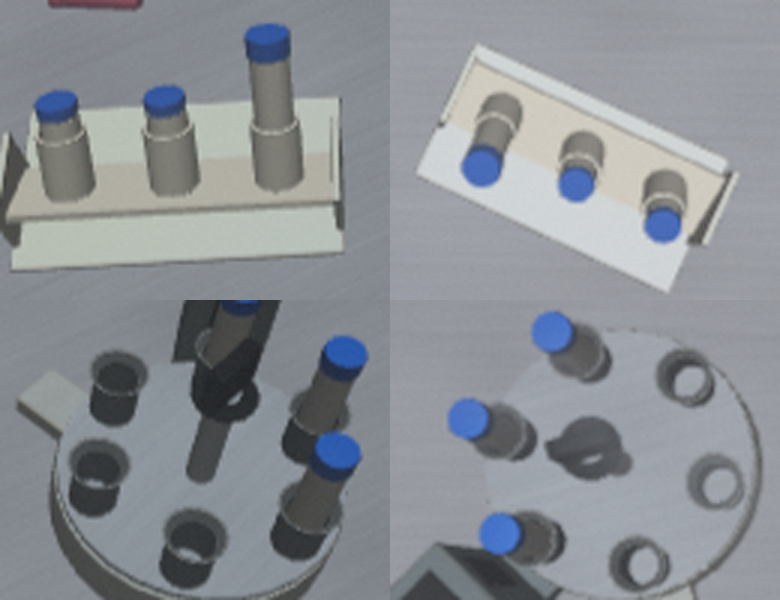

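The crop confirms one candidate: the tall tube is the rack's long one (scene 214,213; top 295,195). The other two rack tubes are stubby vials, and the pink and yellow look-alikes lie loose on the bench. The empty pocket above the tongue is at scene (320,157) and top (174,213).

```bash
python3 - <<'E'
from h import *
np.set_printoptions(precision=4,suppress=True)
im={n:cv2.imread(f"pics/{n}0.png")[:,:,::-1].copy() for n in("scene","top")}
hsv={n:cv2.cvtColor(im[n],cv2.COLOR_RGB2HSV) for n in im}
pairs=dict(tall=((213.5,213.5),(295.3,195.4)),v1=((179,233),(326.9,200.9)),v2=((143.1,234.7),(355.8,214.6)),
 d1=((360.3,126.7),(126.4,202.7)),d2=((394.3,148.1),(115.7,164.1)),d3=((392.1,180),(143.6,135.1)))
def topdisc(n,c):   # bright part of the cap = its top face
    x,y=map(int,c); x0,y0=x-10,y-10
    h=hsv[n][y0:y+11,x0:x+11]; b=(h[...,0]>100)&(h[...,0]<128)&(h[...,1]>110)
    v=h[...,2]; th,_=cv2.threshold(v[b].reshape(-1,1),0,255,cv2.THRESH_OTSU)
    m=b&(v>th) if n=="scene" else b
    ys,xs=np.nonzero(m); return np.array([xs.mean()+x0,ys.mean()+y0]),m.sum(),th
P={}
for k,(a,b) in pairs.items():
    A,na,th=topdisc("scene",a); B,nb,_=topdisc("top",b)
    P[k],e=tri(A,B); print(k,A,na,th,B,nb,P[k],"gap mm",round(e,1))
print("axis",P["d1"]+P["d3"]-P["d2"],[np.linalg.norm(P[i]-P[j])*1e3 for i,j in(("d1","d2"),("d2","d3"),("d1","d3"))])
# pockets: rim ellipses, top view, plane z=.11
for n,cs in dict(top=[(639-390,565-300),(715-390,482-300),(686-390,378-300)],scene=[(119,372-300),(98,463-300),(193,534-300)]).items():
    o=np.array((90,125) if n=="top" else (280,130))
    for c in cs: print(n,plane(n,o+np.array(c)/3,.11))
# jar, bottle, reader
print("jar",tri((241.4,167.9),(244.8,240.6)),"bottle",tri((295.1,265.9),(262,110.7)))
print("rack dir v1-v2",P["v1"]-P["v2"],np.linalg.norm(P["v1"]-P["v2"]))
E
```

```text
tall [213.4304 210.9367] 79 123.0 [295.3566 195.031 ] 129 [ 0.5381 -0.1269  0.1439] gap mm 1.8
v1 [178.9865 231.7703] 74 126.0 [326.7172 201.    ] 99 [ 0.5268 -0.2095  0.1028] gap mm 1.3
v2 [142.9867 233.3467] 75 130.0 [355.6832 214.505 ] 101 [ 0.4935 -0.2812  0.1038] gap mm 1.6
d1 [360.8812 125.3366] 101 120.0 [126.4091 202.6494] 154 [0.5138 0.2712 0.1877] gap mm 2.3
d2 [394.9407 146.839 ] 118 119.0 [115.8478 164.1232] 138 [0.6044 0.2991 0.188 ] gap mm 1.9
d3 [392.2429 179.6643] 140 120.0 [143.6739 135.1304] 138 [0.6739 0.2351 0.1883] gap mm 1.7
axis [0.5833 0.2072 0.188 ] [np.float64(94.80271887761509), np.float64(94.53919864743509), np.float64(164.18927538803567)]
top [0.4916 0.1762 0.11  ]
top [0.562  0.1137 0.11  ]
top [0.6504 0.1402 0.11  ]
scene [0.4927 0.1823 0.11  ]
scene [0.5624 0.117  0.11  ]
scene [0.6516 0.1449 0.11  ]
jar (array([ 0.425 , -0.0041,  0.0901]), np.float64(1.013427885743901)) bottle (array([ 0.7388, -0.0444,  0.1709]), np.float64(1.5489695291051877))
rack dir v1-v2 [ 0.0333  0.0718 -0.001 ] 0.07912101413014502
```

```bash
cat >> h.py <<'E'
def frame(zt,y):
    z=np.array(zt,float);z/=np.linalg.norm(z);y=np.array(y,float);y-=z*(y@z);y/=np.linalg.norm(y)
    return np.c_[np.cross(y,z),y,z]
def delta(p0,R0,p1,R1):
    return (R0.T@(np.array(p1)-p0)*1000).round(1),R.from_matrix(R0.T@R1).as_rotvec().round(3)
E
python3 - <<'E'
from h import *
import bench
np.set_printoptions(precision=4,suppress=True)
print([k for k in dir(bench) if k[0]!='_'], getattr(bench,"nose_length",None))
for a,b,top in [((217,241.7),(300.7,179.3),(.5381,-.1269,.1439)),((182.7,243.7),(329.3,191.7),(.5268,-.2095,.1028)),((146.7,246),(356.7,205),(.4935,-.2812,.1038))]:
    m,e=tri(a,b); d=np.array(top)-m; print("mouth",m,e,"len",np.linalg.norm(d),"lean",np.arccos(d[2]/np.linalg.norm(d)),"dir",d/np.linalg.norm(d))
s=get_state(); R0=R.from_rotvec(s["tool_rot"]).as_matrix(); print(R0)
a=np.array([-.498,.231,.836]); u=np.array([.421,.908,0])
top=np.array([.538,-.127,.143]); g=top-.0355*a-.002*a
for y in(u,-u):
    R1=frame(-a,y)
    for k in(.15,): print(delta(s["position"],R0,g+k*a,R1), g)
# knob: black pixels
for n,(x,y,w,h) in dict(scene=(335,140,40,60),top=(135,160,50,30)).items():
    im=cv2.imread(f"pics/{n}0.png")[y:y+h,x:x+w]
    m=(im.max(2)<62).astype(np.uint8); 
    c,_=cv2.findContours(m,cv2.RETR_EXTERNAL,cv2.CHAIN_APPROX_NONE); c=max(c,key=cv2.contourArea); print(n,cv2.minAreaRect(c+np.array([x,y])),cv2.contourArea(c))
s=cv2.imread("pics/scene0.png");t=cv2.imread("pics/top0.png")
z=lambda i,x,y:cv2.resize(i[y:y+50,x:x+50],None,fx=7,fy=7,interpolation=cv2.INTER_CUBIC)
cv2.imwrite("pics/c2.png",cv2.convertScaleAbs(np.hstack([z(s,330,120),z(t,130,150)]),alpha=1.7))
E
```

```text
['MotionError', 'calibration', 'close_job', 'get_image', 'get_state', 'nose_length'] 0.017
mouth [ 0.5828 -0.1446  0.0917] 2.6793753294920024 len 0.07099621555864125 lean 0.743978766053773 dir [-0.6297  0.2493  0.7358]
mouth [ 0.5519 -0.2151  0.0936] 6.467241751161268 len 0.027358683573169174 lean 1.2284642474478042 dir [-0.9192  0.2059  0.3357]
mouth [ 0.5185 -0.2859  0.0903] 4.131664518837434 len 0.028791327222223544 lean 1.0808724358508683 dir [-0.8668  0.1649  0.4706]
[[ 0.904   0.4276 -0.0008]
 [ 0.4276 -0.904   0.0015]
 [-0.0001 -0.0017 -1.    ]]
(array([ 392.5, -352.2,  -36.5]), array([-0.655, -0.308, -2.188])) [ 0.5567 -0.1357  0.1116]
(array([ 392.5, -352.2,  -36.5]), array([-0.256,  0.544,  0.85 ])) [ 0.5567 -0.1357  0.1116]
scene ((353.0, 155.0), (30.0, 30.0), 90.0) 472.0Traceback (most recent call last):
  File "<stdin>", line 17, in <module>
ValueError: max() iterable argument is empty
```

>>> send_rows --xyz '[[40, -36, -4], [80, -72, -8], [120, -108, -12], [160, -144, -16], [200, -180, -20], [240, -216, -24], [280, -252, -28], [320, -288, -32], [356, -320, -35], [385, -346, -36]]' --dr '[[-0.03, 0.06, 0.09], [-0.06, 0.12, 0.18], [-0.09, 0.18, 0.27], [-0.12, 0.24, 0.36], [-0.14, 0.3, 0.46], [-0.17, 0.36, 0.55], [-0.2, 0.42, 0.64], [-0.22, 0.47, 0.73], [-0.24, 0.51, 0.8], [-0.26, 0.55, 0.85]]' --jaw 60 --grip_force 20

```text
time: 0.93
position: [0.4332, -0.2922, 0.1809]
tool_rot: [2.933, -0.523, 0.731]
ft_force: [1.0, -0.9, -0.2]
grip_width: 0.69
grip_force: 0.0
```

```bash
cat > go.py <<'E'
from h import *
np.set_printoptions(precision=4,suppress=True)
def to(p,R1):
    s=get_state(); R0=R.from_rotvec(s["tool_rot"]).as_matrix(); print("t",s["time"],"pos",s["position"],"ft",s["ft_force"],"grip",s["grip_width"]*87,s["grip_force"])
    print("delta",*delta(s["position"],R0,p,R1)); return s["position"],R0
def yawsym(zt,y,R0): # of the two equal grasps, the nearer
    return min((frame(zt,k*np.array(y)) for k in(1,-1)),key=lambda M:np.linalg.norm(R.from_matrix(R0.T@M).as_rotvec()))
A=np.array([-.5127,.2377,.8253]); U=np.array([.421,.908,0]); G=np.array([.538,-.127,.143])-.0375*A
E
python3 - <<'E'
from go import *
to(G+.06*A,frame(-A,-U)); to(G,frame(-A,-U))
s=cv2.imread("pics/scene0.png");t=cv2.imread("pics/top0.png")
z=lambda i,x,y:cv2.resize(i[y:y+50,x:x+50],None,fx=7,fy=7,interpolation=cv2.INTER_CUBIC)
cv2.imwrite("pics/c2.png",cv2.convertScaleAbs(np.hstack([z(s,330,120),z(t,130,150)]),alpha=1.7))
E
```

```text
t 0.9333 pos [ 0.4332 -0.2922  0.1809] ft [ 0.9835 -0.9058 -0.21  ] grip 59.990860024774435 0.0
delta [  15.7 -192.    32.6] [-0.053  0.114  0.067]
t 0.9333 pos [ 0.4332 -0.2922  0.1809] ft [ 0.9835 -0.9058 -0.21  ] grip 59.990860024774435 0.0
delta [  22.5 -188.6   92.1] [-0.053  0.114  0.067]
```

View pics/c2.png

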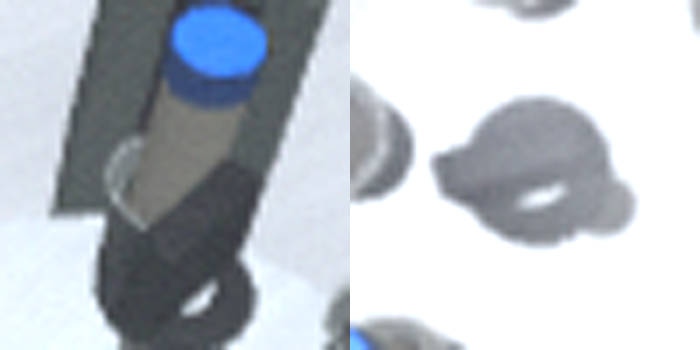

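The knob bar spans scene (352,153)–(366,144). In the top view its left end is at (193,175) in the crop's own frame, tilted about 17° from image-horizontal, which makes it tangential at the loading pocket. Next I go to the pre-grasp pose.

>>> send_rows --xyz '[[0, -8, -15], [1, -28, -28], [3, -50, -30], [4, -72, -30], [5, -94, -30], [6, -118, -30], [8, -142, -30], [9, -166, -28], [9, -184, -27], [9, -195, -27]]' --dr '[[-0.01, 0.01, 0.01], [-0.02, 0.03, 0.02], [-0.02, 0.04, 0.03], [-0.03, 0.06, 0.03], [-0.04, 0.08, 0.04], [-0.05, 0.1, 0.05], [-0.05, 0.11, 0.06], [-0.053, 0.114, 0.067], [-0.053, 0.114, 0.067], [-0.053, 0.114, 0.067]]'

```text
time: 1.77
position: [0.5233, -0.1206, 0.1644]
tool_rot: [2.833, -0.621, 0.817]
ft_force: [1.0, 0.3, 0.7]
grip_width: 0.69
grip_force: 0.0
```

```bash
python3 - <<'E'
from go import *
to(G+.06*A,frame(-A,-U)); to(G,frame(-A,-U))
T=np.array([-.295,.955,0]); K=np.array([.5833,.2072,.206])
for n in("scene","top"): print(n,proj(n,K+.025*T),proj(n,K-.025*T))
E
```

```text
t 1.7667 pos [ 0.5233 -0.1206  0.1644] ft [1.0023 0.3143 0.742 ] grip 60.03906029287601 0.0
delta [ 1.3 -0.4  4.1] [0.008 0.037 0.005]
t 1.7667 pos [ 0.5233 -0.1206  0.1644] ft [1.0023 0.3143 0.742 ] grip 60.03906029287601 0.0
delta [ 3.5 -0.9 64.1] [0.008 0.037 0.005]
scene [364.2773 144.1236] [350.5467 156.6322]
top [141.6662 175.1531] [162.4539 168.9542]
```

>>> send_rows --xyz '[[0, 0, 0], [0, 0, 0], [0, 0, 5], [0, 0, 10], [1, 0, 15], [1, 0, 15], [1, 0, 15], [1, 0, 15], [1, 0, 15], [1, 0, 15]]' --dr '[[0, 0, 0], [0, 0.01, 0], [0.01, 0.02, 0], [0.01, 0.03, 0], [0.01, 0.037, 0.005], [0.01, 0.037, 0.005], [0.01, 0.037, 0.005], [0.01, 0.037, 0.005], [0.01, 0.037, 0.005], [0.01, 0.037, 0.005]]'

```text
time: 2.6
position: [0.5311, -0.1256, 0.1521]
tool_rot: [2.82, -0.621, 0.873]
ft_force: [0.8, -0.8, -0.7]
grip_width: 0.688
grip_force: 0.0
```

```bash
python3 - <<'E'
from go import *
to(G,frame(-A,-U))
cv2.imwrite("pics/s1.png",np.hstack([cv2.resize(get_image(n)[y:y+130,x:x+130,::-1],None,fx=3,fy=3,interpolation=cv2.INTER_CUBIC) for n,x,y in(("scene",150,140),("top",240,130))]))
E
```

```text
t 2.6 pos [ 0.5311 -0.1256  0.1521] ft [ 0.7999 -0.8133 -0.6858] grip 59.89012919377468 0.0
delta [ 0.5 -1.5 48.8] [-0.003  0.    -0.   ]
```

View pics/s1.png

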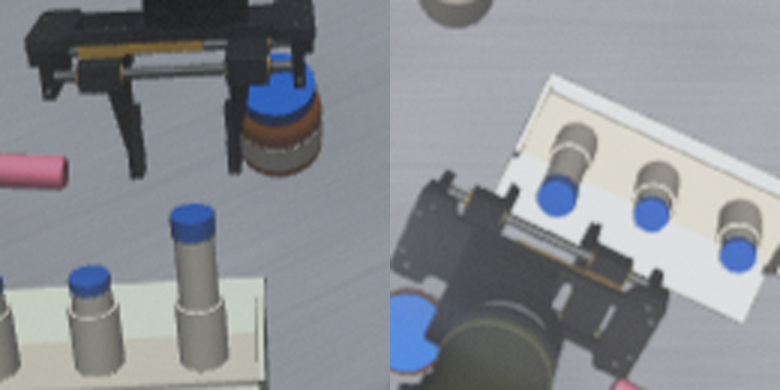

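```bash
python3 - <<'E'
from go import *
s=get_state(); M=R.from_rotvec(s["tool_rot"]).as_matrix(); p=s["position"]
for y in(-32,0,32):
    q=p+M@[0,y/1e3,.017]; a=proj("scene",q);b=proj("top",q); print(y,q,(a-[150,140])*3,(b-[240,130])*3+[390,0])
c=np.array([.538,-.127,.143]); print("cap",(proj("scene",c)-[150,140])*3,(proj("top",c)-[240,130])*3+[390,0]); print(M.T@(c-p))
E
```

```text
-32 [ 0.5532 -0.1005  0.1381] [231.7004 218.0548] [521.9321 176.4911]
0 [ 0.5398 -0.1296  0.138 ] [187.522  220.3358] [557.6319 193.232 ]
32 [ 0.5264 -0.1586  0.1379] [143.2712 222.6205] [593.4483 210.0277]
cap [189.0271 213.4424] [555.0058 194.9712]
[ 0.0006 -0.0016  0.0113]
```

```bash
python3 - <<'E'
from go import *
s=get_state(); M=R.from_rotvec(s["tool_rot"]).as_matrix(); p=s["position"]; print(p,s["time"],s["joint_positions"])
for a,b in(((228.3,197.7),(269.3,193.3)),((196,199),(309,206))):
    q,e=tri(a,b); print(q,e,M.T@(q-p)*1e3)
im=[get_image(n) for n in("scene","top")]; cv2.imwrite("pics/s2.png",np.hstack([cv2.resize(i[y:y+80,x:x+80,::-1],None,fx=5,fy=5,interpolation=cv2.INTER_CUBIC) for i,x,y in((im[0],170,155),(im[1],250,160))]))
s=get_state();print(s["time"],s["position"])
E
```

```text
[ 0.5311 -0.1256  0.152 ] 2.7 [-0.0043 -0.2827  0.0231  2.3065  0.4224  0.5988 -2.2728]
[ 0.5363 -0.0753  0.1594] 23.518238831437962 [ -9.3842 -47.8288 -15.2084]
[ 0.511  -0.1543  0.1742] 6.072751739054649 [  7.4406  34.4516 -21.9095]
2.8 [ 0.531  -0.1255  0.1519]
```

View pics/s2.png

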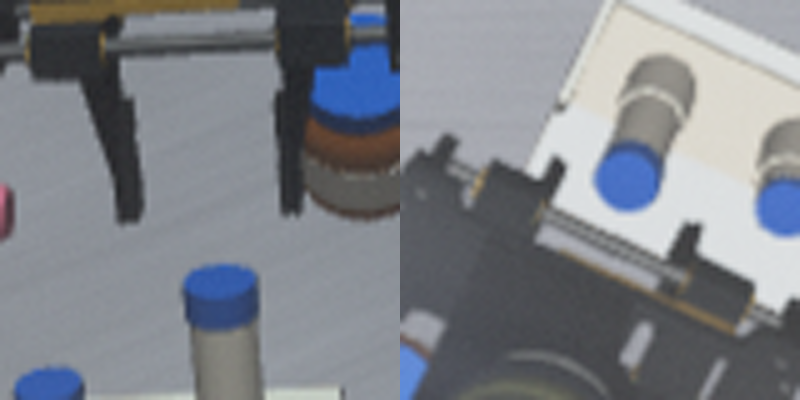

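```bash
python3 - <<'E'
from go import *
s=get_state(); M=R.from_rotvec(s["tool_rot"]).as_matrix(); p=s["position"]
for a,b in(((228,198),(281.4,192)),((196,199.4),(307.4,205))):
    q,e=tri(a,b); print(q,e,M.T@(q-p)*1e3)
    for k in (-32,32): print(proj("top",p+M@[0,k/1e3,.017]),proj("top",p+M@[0,k/1e3,-.01]),proj("scene",p+M@[0,k/1e3,-.01]))
E
```

```text
[ 0.5425 -0.0916  0.1757] 1.4606158243387772 [ 10.2025 -35.6978 -21.6713]
[283.9654 188.8601] [281.8372 193.7677] [226.4172 201.2846]
[307.8029 200.0362] [306.2229 205.2207] [196.6001 202.8051]
[ 0.5126 -0.1526  0.1739] 1.730293884882018 [  8.0101  32.2759 -21.2782]
[283.9654 188.8601] [281.8372 193.7677] [226.4172 201.2846]
[307.8029 200.0362] [306.2229 205.2207] [196.6001 202.8051]
```

```bash
python3 - <<'E'
from go import *
s=get_state(); M=R.from_rotvec(s["tool_rot"]).as_matrix(); p=s["position"]
for z in(17,-21,-53,-70,-91): print(z,[proj(n,p+M@[0,0,z/1e3]).round(1) for n in("scene","top")])
# start pose, jaws open
p0=np.array([.2777,-.5871,.2]); M0=R.from_rotvec([-3.0637,-.688,.0007]).as_matrix()
for y in(-47,0,47):
  for z in(17,-21,-53): print("start",y,z,proj("top",p0+M0@[0,y/1e3,z/1e3]).round(1))
t=cv2.imread("pics/top0.png"); m=(t[300:,470:].max(2)<70)
for r in range(0,84,3): print(300+r,"".join(".#"[int(v)] for v in m[r]))
E
```

```text
17 [array([212.5, 213.4]), array([295.9, 194.4])]
-21 [array([211.1, 197.3]), array([293.2, 201.6])]
-53 [array([209.9, 183.3]), array([290.9, 208. ])]
-70 [array([209.2, 175.7]), array([289.6, 211.6])]
-91 [array([208.4, 166.2]), array([287.9, 216.1])]
start -47 17 [481.8 319.2]
start -47 -21 [491.2 323. ]
start -47 -53 [499.7 326.5]
start 0 17 [500.6 310.4]
start 0 -21 [510.7 313.9]
start 0 -53 [519.9 317. ]
start 47 17 [519.3 301.6]
start 47 -21 [530.2 304.7]
start 47 -53 [540.1 307.5]
300 ..........................................
303 ..........................................
306 ..........................................
309 ..........................................
312 ..........................................
315 ................................###.......
318 ..........................############....
321 ..................#############..##..###..
324 .................######################.##
327 ..................#########......###.#####
330 ....................#####........#####.###
333 .....................#####...####.#.###.##
336 .......................#####...###########
339 ........................#########.########
342 ..........................####.###########
345 ...........................###############
348 .............................############.
351 ..............................#####.######
354 ................................#####...##
357 ..................................########
360 ....................................######
363 ..........................................
366 ..........................................
369 ..........................................
372 ..........................................
375 ..........................................
378 ..........................................
381 ..........................................
```

>>> send_rows --xyz '[[0, 0, 4], [0, 0, 8], [0, 0, 12], [0, 0, 12], [0, 0, 12], [0, 0, 12], [0, 0, 12], [0, 0, 12], [0, 0, 12], [0, 0, 12]]' --dr '[[0, 0, 0], [0, 0, 0], [0, 0, 0], [0, 0, 0], [0, 0, 0], [0, 0, 0], [0, 0, 0], [0, 0, 0], [0, 0, 0], [0, 0, 0]]' --jaw 26 --grip_force 3

```text
time: 3.63
position: [0.5371, -0.1284, 0.142]
tool_rot: [2.82, -0.621, 0.873]
ft_force: [1.0, 0.1, -0.3]
grip_width: 0.305
grip_force: 0.0
```

```bash
python3 - <<'E'
from go import *
to(G,frame(-A,-U))
im=[get_image(n) for n in("scene","top")]; cv2.imwrite("pics/s3.png",np.hstack([cv2.resize(i[y:y+80,x:x+80,::-1],None,fx=5,fy=5,interpolation=cv2.INTER_CUBIC) for i,x,y in((im[0],170,155),(im[1],250,160))]))
E
```

```text
t 3.6333 pos [ 0.5371 -0.1284  0.142 ] ft [ 0.9834  0.0851 -0.2545] grip 26.514213894690506 0.0
delta [ 0.8 -1.6 36.8] [-0.003  0.001 -0.   ]
```

View pics/s3.png

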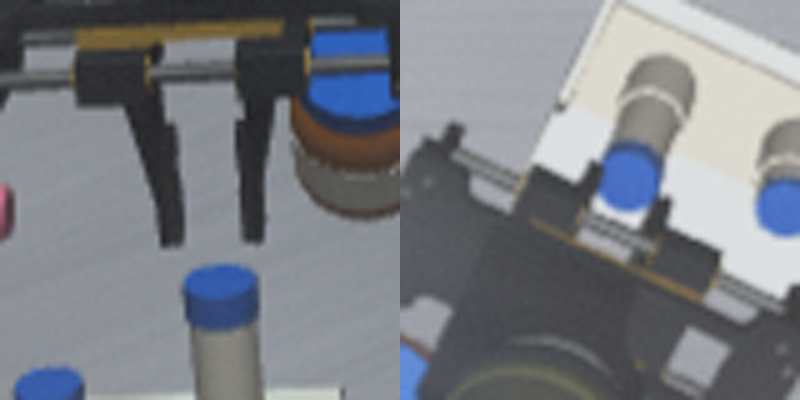

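```bash
python3 - <<'E'
from go import *
s=get_state(); M=R.from_rotvec(s["tool_rot"]).as_matrix(); p=s["position"]
S=lambda x,y:(x/5+170,y/5+155); T=lambda x,y:((x-400)/5+250,y/5+160)
for a,b in((S(172,244),T(660,199)),(S(254,242),T(596,163))):
    q,e=tri(a,b); print(q,e,M.T@(q-p)*1e3)
# tube cap top / centre again with measured rays
print(M.T@(np.array([.538,-.127,.143])-p)*1e3)
E
```

```text
[ 0.5254 -0.1404  0.1652] 2.6121973499960554 [  8.6247  15.7384 -22.4181]
[ 0.5422 -0.1098  0.1673] 2.949982106418756 [ 11.7308 -19.1269 -22.7419]
[ 0.8177 -1.6928 -0.772 ]
```

The jaws closed on air, and two separate views put the fingertips at tool z ≈ −22 mm instead of the stated +17 mm. The real gripper therefore sits 39 mm back along the tool axis, so I'll advance by the measured geometry.

>>> send_rows --xyz '[[0, 0, 0], [0, 0, 0], [0, 0, 0], [0, 0, 6], [0, 0, 14], [0, 0, 22], [0, 0, 30], [0, 0, 38], [0, 0, 44], [0, 0, 46]]' --dr '[[0, 0, 0], [0, 0, 0], [0, 0, 0], [0, 0, 0], [0, 0, 0], [0, 0, 0], [0, 0, 0], [0, 0, 0], [0, 0, 0], [0, 0, 0]]' --jaw 56 --grip_force 20

```text
time: 4.57
position: [0.5603, -0.1396, 0.1021]
tool_rot: [2.821, -0.622, 0.869]
ft_force: [-0.6, -0.2, -0.4]
grip_width: 0.641
grip_force: 0.0
```

>>> send_rows --xyz '[[0, 0, 5], [0, 0, 10], [0, 0, 15], [0, 0, 20], [0, 0, 25], [0, 0, 29], [0, 0, 30], [0, 0, 30], [0, 0, 30], [0, 0, 30]]' --dr '[[0, 0, 0], [0, 0, 0], [0, 0, 0], [0, 0, 0], [0, 0, 0], [0, 0, 0], [0, 0, 0], [0, 0, 0], [0, 0, 0], [0, 0, 0]]'

```text
time: 5.4
position: [0.5762, -0.1463, 0.0793]
tool_rot: [2.82, -0.621, 0.873]
ft_force: [-0.8, -0.8, 0.9]
grip_width: 0.641
grip_force: 0.0
```

```bash
python3 - <<'E'
from go import *
to(G+.0*A,frame(-A,-U)); s=get_state(); print(s["joint_positions"])
M=R.from_rotvec(s["tool_rot"]).as_matrix(); p=s["position"]
print("true grasp vs cap top (tool)",M.T@(p+M@[0,0,-.041]-np.array([.538,-.127,.143]))*1e3)
im=[get_image(n) for n in("scene","top")]; cv2.imwrite("pics/s4.png",np.hstack([cv2.resize(i[y:y+80,x:x+80,::-1],None,fx=5,fy=5,interpolation=cv2.INTER_CUBIC) for i,x,y in((im[0],170,175),(im[1],250,150))]))
E
```

```text
t 5.4 pos [ 0.5762 -0.1463  0.0793] ft [-0.8466 -0.761   0.8538] grip 55.75394038530158 0.0
delta [  0.7  -1.5 -39.2] [-0.003  0.    -0.   ]
[ 0.0427 -0.057   0.0309  2.2893  0.5461  0.3913 -2.3836]
true grasp vs cap top (tool) [-0.6853  1.6361 35.6756]
```

View pics/s4.png

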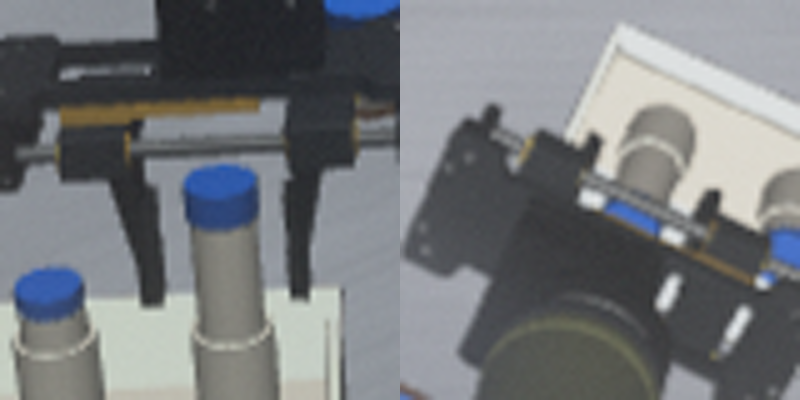

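>>> send_rows --xyz '[[0, 0, 0], [0, 0, 0], [0, 0, 0], [0, 0, 0], [0, 0, 0], [0, 0, 0], [0, 0, 0], [0, 0, 0], [0, 0, 0], [0, 0, 0]]' --dr '[[0, 0, 0], [0, 0, 0], [0, 0, 0], [0, 0, 0], [0, 0, 0], [0, 0, 0], [0, 0, 0], [0, 0, 0], [0, 0, 0], [0, 0, 0]]' --jaw 20 --grip_force 25

```text
time: 6.33
position: [0.5761, -0.1463, 0.0791]
tool_rot: [2.82, -0.621, 0.873]
ft_force: [-0.5, -0.3, 1.1]
grip_width: 0.37
grip_force: 25.0
```

The opening reads 32 mm, which suggests the pad ends are catching the cap's lower edge (33 mm). I'll reopen, go 4 mm deeper and close again.

>>> send_rows --xyz '[[0, 0, 0], [0, 0, 0], [0, 0, 1], [0, 0, 2], [0, 0, 4], [0, 0, 4], [0, 0, 4], [0, 0, 4], [0, 0, 4], [0, 0, 4]]' --dr '[[0, 0, 0], [0, 0, 0], [0, 0, 0], [0, 0, 0], [0, 0, 0], [0, 0, 0], [0, 0, 0], [0, 0, 0], [0, 0, 0], [0, 0, 0]]' --jaw 42

```text
time: 7.17
position: [0.5781, -0.1473, 0.0758]
tool_rot: [2.82, -0.621, 0.873]
ft_force: [-0.2, 0.5, 0.2]
grip_width: 0.482
grip_force: 0.0
```

>>> send_rows --xyz '[[0, 0, 0], [0, 0, 0], [0, 0, 0], [0, 0, 0], [0, 0, 0], [0, 0, 0], [0, 0, 0], [0, 0, 0], [0, 0, 0], [0, 0, 0]]' --dr '[[0, 0, 0], [0, 0, 0], [0, 0, 0], [0, 0, 0], [0, 0, 0], [0, 0, 0], [0, 0, 0], [0, 0, 0], [0, 0, 0], [0, 0, 0]]' --jaw 20 --grip_force 25

```text
time: 8.0
position: [0.5781, -0.1473, 0.0758]
tool_rot: [2.82, -0.621, 0.873]
ft_force: [-0.8, -0.7, 1.4]
grip_width: 0.368
grip_force: 25.0
```

>>> send_rows --xyz '[[0, 0, -3], [0, 0, -7], [0, 0, -12], [0, 0, -17], [0, 0, -22], [0, 0, -27], [0, 0, -32], [0, 0, -37], [0, 0, -40], [0, 0, -40]]' --dr '[[0, 0, 0], [0, 0, 0], [0, 0, 0], [0, 0, 0], [0, 0, 0], [0, 0, 0], [0, 0, 0], [0, 0, 0], [0, 0, 0], [0, 0, 0]]'

```text
time: 8.83
position: [0.5577, -0.1377, 0.1098]
tool_rot: [2.82, -0.621, 0.875]
ft_force: [0.6, -0.1, -0.4]
grip_width: 0.368
grip_force: 25.0
```

>>> send_rows --xyz '[[0, 0, -3], [0, 0, -7], [0, 0, -12], [0, 0, -17], [0, 0, -22], [0, 0, -27], [0, 0, -32], [0, 0, -37], [0, 0, -38], [0, 0, -38]]' --dr '[[0, 0, 0], [0, 0, 0], [0, 0, 0], [0, 0, 0], [0, 0, 0], [0, 0, 0], [0, 0, 0], [0, 0, 0], [0, 0, 0], [0, 0, 0]]'

```text
time: 9.67
position: [0.5383, -0.1288, 0.1408]
tool_rot: [2.82, -0.621, 0.874]
ft_force: [0.4, 0.4, -0.8]
grip_width: 0.365
grip_force: 25.0
```

```bash
python3 - <<'E'
from go import *
s=get_state(); print(s["joint_positions"]); p=s["position"]
T=np.array([-.295,.955,0]); Pk=np.array([.4927,.1793,0])
M=R.from_rotvec(s["tool_rot"]).as_matrix(); Rd=yawsym([0,0,-1],T,M); print(Rd)
to([*p[:2],.30],M)                    # straight up
to([.50,-.11,.30],Rd)
for n,c in(("scene",None),("top",None)): print(n,blobs(get_image(n)))
E
```

```text
[ 0.0077 -0.2489  0.021   2.3067  0.4342  0.5635 -2.2827]
[[ 0.9555  0.2951  0.    ]
 [ 0.2951 -0.9555  0.    ]
 [ 0.      0.     -1.    ]]
t 9.6667 pos [ 0.5383 -0.1288  0.1408] ft [ 0.3535  0.3774 -0.7511] grip 31.767907558676082 25.000127255916595
delta [  89.9   -0.4 -131.3] [0. 0. 0.]
t 9.6667 pos [ 0.5383 -0.1288  0.1408] ft [ 0.3535  0.3774 -0.7511] grip 31.767907558676082 25.000127255916595
delta [  54.8   -1.5 -155.4] [ 0.217 -0.574 -0.711]
scene [([299.2, 101.6], [295, 100, 10, 5, 41]), ([360.4, 126.7], [354, 120, 14, 15, 156]), ([394.3, 148.1], [387, 142, 15, 14, 152]), ([240.6, 163.7], [233, 161, 15, 6, 76]), ([252.8, 168.1], [252, 164, 3, 10, 25]), ([240.5, 174.6], [232, 170, 18, 11, 152]), ([210.7, 180.4], [204, 175, 15, 12, 160]), ([392.1, 180.1], [385, 174, 15, 15, 155]), ([179.1, 233.0], [173, 229, 13, 10, 103]), ([143.0, 234.7], [137, 230, 13, 10, 106]), ([295.1, 265.8], [287, 258, 17, 16, 209])]
top [([262.0, 110.7], [256, 105, 13, 13, 134]), ([143.7, 135.1], [138, 129, 13, 13, 135]), ([115.7, 164.1], [110, 158, 13, 13, 132]), ([126.4, 202.6], [120, 196, 14, 14, 150]), ([326.8, 201.0], [322, 196, 11, 11, 98]), ([290.6, 207.9], [285, 205, 12, 7, 29]), ([355.7, 214.6], [350, 210, 12, 10, 96]), ([244.3, 240.8], [233, 229, 24, 25, 473]), ([134.7, 311.8], [130, 308, 10, 8, 46])]
```

>>> send_rows --xyz '[[3, 0, -4], [8, 0, -12], [14, 0, -21], [20, 0, -30], [27, 0, -39], [34, 0, -49], [40, 0, -58], [44, 0, -64], [45, 0, -66], [45, 0, -66]]' --dr '[[0, 0, 0], [0, 0, 0], [0, 0, 0], [0, 0, 0], [0, 0, 0], [0, 0, 0], [0, 0, 0], [0, 0, 0], [0, 0, 0], [0, 0, 0]]'

```text
time: 10.6
position: [0.5465, -0.1297, 0.2185]
tool_rot: [2.821, -0.622, 0.867]
ft_force: [0.7, 0.4, -1.0]
grip_width: 0.369
grip_force: 25.0
```

```bash
python3 - <<'E'
from go import *
s=get_state(); print(s["joint_positions"]); p=s["position"]
T=np.array([-.295,.955,0])
M=R.from_rotvec(s["tool_rot"]).as_matrix(); Rd=yawsym([0,0,-1],T,M)
to([.50,-.08,.23],Rd)
E
```

```text
[ 0.2174 -0.3013 -0.1532  2.1766  0.2474  0.7172 -2.0885]
t 10.6 pos [ 0.5465 -0.1297  0.2185] ft [ 0.6869  0.3585 -1.0175] grip 32.128271125225794 25.000022649765015
delta [-45.8 -25.6 -44.9] [ 0.218 -0.569 -0.712]
```

>>> send_rows --xyz '[[0, -2, 0], [-2, -5, -2], [-5, -9, -4], [-9, -14, -7], [-13, -20, -10], [-18, -26, -14], [-22, -31, -17], [-26, -35, -20], [-29, -38, -22], [-29, -38, -22]]' --dr '[[0.02, -0.05, -0.06], [0.05, -0.12, -0.15], [0.07, -0.19, -0.24], [0.1, -0.26, -0.33], [0.13, -0.34, -0.42], [0.16, -0.41, -0.52], [0.19, -0.48, -0.61], [0.21, -0.54, -0.68], [0.218, -0.569, -0.712], [0.218, -0.569, -0.712]]'

```text
time: 11.43
position: [0.5297, -0.078, 0.218]
tool_rot: [-3.105, -0.476, 0.007]
ft_force: [-0.1, 1.2, -0.5]
grip_width: 0.369
grip_force: 25.0
```

>>> send_rows --xyz '[[0, 0, 0], [0, 0, 0], [0, 0, 0], [0, 0, 0], [0, 0, 0], [0, 0, 0], [0, 0, 0], [0, 0, 0], [0, 0, 0], [0, 0, 0]]' --dr '[[0, 0, 0], [0, 0, 0], [0, 0, 0], [0, 0, 0], [0, 0, 0], [0, 0, 0], [0, 0, 0], [0, 0, 0], [0, 0, 0], [0, 0, 0]]'

```text
time: 12.27
position: [0.5289, -0.0803, 0.2193]
tool_rot: [-3.106, -0.469, 0.002]
ft_force: [-0.6, -0.0, -0.8]
grip_width: 0.364
grip_force: 25.0
```

```bash
python3 - <<'E'
from go import *
s=get_state(); print(s["joint_positions"]); p=s["position"]
T=np.array([-.295,.955,0])
M=R.from_rotvec(s["tool_rot"]).as_matrix(); print(M); Rd=yawsym([0,0,-1],T,M)
to([.52,0.03,.22],Rd);to([.4927,0.1793,.22],Rd)
im=[get_image(n) for n in("scene","top")]; cv2.imwrite("pics/s5.png",np.hstack([cv2.resize(i[y:y+130,x:x+130,::-1],None,fx=3,fy=3,interpolation=cv2.INTER_CUBIC) for i,x,y in((im[0],170,110),(im[1],200,140))]))
E
```

```text
[ 0.0784  0.0698  0.0238  1.7103 -0.0016  1.363  -1.1689]
[[ 0.9555  0.295  -0.0014]
 [ 0.295  -0.9555  0.0001]
 [-0.0013 -0.0005 -1.    ]]
t 12.2667 pos [ 0.5289 -0.0803  0.2193] ft [-0.6318 -0.0136 -0.7625] grip 31.69235926961041 25.000122785568237
delta [  24.  -108.    -0.7] [-0.     0.001 -0.   ]
t 12.2667 pos [ 0.5289 -0.0803  0.2193] ft [-0.6318 -0.0136 -0.7625] grip 31.69235926961041 25.000122785568237
delta [  42.  -258.7   -0.6] [-0.     0.001 -0.   ]
```

View pics/s5.png

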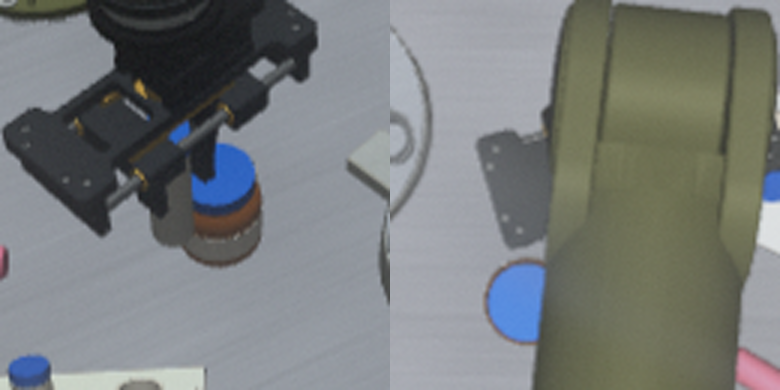

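Picture: the tube hangs between the fingers (scene ≈(228,180)), clear of the jar, and the arm hides it in the top view. I'll check its lean numerically from the scene view.

```bash
python3 - <<'E'
from go import *
g=np.array([.5289,-.0803,.260])
for dz in(.0395,.0,-.03,-.06,-.0855): print(dz,proj("scene",g+[0,0,dz]).round(1))
im=cv2.cvtColor(get_image("scene"),cv2.COLOR_RGB2HSV); rgb=get_image("scene")
for r in range(165,200,3): print(r," ".join(f"{v:3d}" for v in rgb[r,212:250,2]))
E
```

```text
0.0395 [225.6 154.5]
0.0 [227.  167.3]
-0.03 [228.  176.3]
-0.06 [228.9 184.7]
-0.0855 [229.7 191.5]
165  44  41  47  56  55  57  61  58  61  58  58  56  47  45  43  40  41  39  40  45  70  59  40  42  41  39  41  39  44 106 191 191 190 192 192 191 192 190
168  63  49  62  73  75  64  51  52  49  44  40  42  41  41  42  44  44  57  64  73  74  96 136  88  43  45  42  45  42  94 191 192 191 192 192 193 192 192
171  99 106  88  77  65  48  49  47  41  43  43  41  41  52  65  77  75  77  75  74  73  87 191 191 190 190 145 190 190 192 193 191 194 192 192 192 192 193
174  67  76 104  97  41  43  40  41  41  45  44  44  44  55  78  76  75  74  74  71  71  81 163 192 193 192 191 193 192 192 191 193 192 192 193 192 194 192
177 158 156 159 154 112  76  45  42  43  40  44  42  42  46  75  76  76  76  75  73  73  72  73 102 152 171 172 174 181 188 178 178 177 171 168 128  78  78
180 157 153 155 154 154 154 155 150  54  48  44  45  45  51  71  76  78  76  76  75  74  71  62  62  70  71  75  79  79  77  78  78  79  74  74  71  58  54
183 154 156 156 156 156 155 157 153 108  79  75  68  69  75  79
[... 172 characters left out ...]
  77  75  71  64  47  52  51  50  54  51  48  51  51  49  50  50  49  53  51
189 162 159 159 157 155 156 157 157 157 127  83  78  75  78  76  78  78  78  76  75  79  80  86  84  79  70  81  75  78  69  71  70  74  66  78  79 122  86
192 156 157 158 158 158 157 156 155 154 153 154 154 140 140 119 120 121 129 112  65  82  87  85  86  88  89  88  90  89  92  87  89  89  86  88  87  89  89
195 155 154 153 151 153 155 155 155 156 157 160 160 158 159 161 159 161 161 161 158 133  81  60  70  79  86  87  89  91  91  90  89  90  87  86  82  82  75
198 156 157 158 158 160 159 159 159 160 159 160 160 159 157 158 159 156 158 158 156 158 157 157 156 155 132 106  99  82  83  81  70  83  84 102 118 120 156
```

>>> send_rows --xyz '[[2, -10, 0], [6, -34, 0], [11, -66, 0], [16, -98, 0], [21, -130, 0], [26, -162, 0], [32, -194, 0], [36, -222, 0], [40, -246, 0], [42, -258, 0]]' --dr '[[0, 0, 0], [0, 0, 0], [0, 0, 0], [0, 0, 0], [0, 0, 0], [0, 0, 0], [0, 0, 0], [0, 0, 0], [0, 0, 0], [0, 0, 0]]'

```text
time: 13.3
position: [0.4913, 0.1836, 0.2195]
tool_rot: [-3.103, -0.477, 0.002]
ft_force: [-0.8, 0.3, -1.3]
grip_width: 0.369
grip_force: 25.0
```

>>> send_rows --xyz '[[0, 0, 0], [0, 0, 0], [0, 0, 0], [0, 0, 0], [0, 0, 0], [0, 0, 5], [0, 0, 10], [0, 0, 15], [0, 0, 15], [0, 0, 15]]' --dr '[[0, 0, 0], [0, 0, 0], [0, 0, 0], [0, 0, 0], [0, 0, 0], [0, 0, 0], [0, 0, 0], [0, 0, 0], [0, 0, 0], [0, 0, 0]]'

```text
time: 14.13
position: [0.4925, 0.1785, 0.2037]
tool_rot: [-3.106, -0.469, 0.004]
ft_force: [-0.2, -0.6, -1.3]
grip_width: 0.37
grip_force: 25.0
```

```bash
python3 - <<'E'
from go import *
s=get_state(); p=s["position"]; print(s["joint_positions"])
T=np.array([-.295,.955,0]); M=R.from_rotvec(s["tool_rot"]).as_matrix(); print(M[:,2])
to([.4927,.1793,p[2]],frame([0,0,-1],-T))
g=p+[0,0,.041]
for dz in(.0395,.0,-.03,-.06,-.0855): print(dz,proj("scene",g+[0,0,dz]).round(1),proj("top",g+[0,0,dz]).round(1))
im=[get_image(n) for n in("scene","top")]
cv2.imwrite("pics/s6.png",np.hstack([cv2.resize(i[y:y+80,x:x+80,::-1],None,fx=5,fy=5,interpolation=cv2.INTER_CUBIC) for i,x,y in((im[0],280,100),(im[1],140,170))]))
E
```

```text
[-0.1891  0.0635 -0.2175  1.7494  0.0133  1.3328 -1.6806]
[-0.0027 -0.0003 -1.    ]
t 14.1333 pos [0.4925 0.1785 0.2037] ft [-0.2118 -0.5606 -1.3071] grip 32.21401928683165 24.999947547912598
delta [ 0.5 -0.7 -0. ] [-0.     0.003 -0.   ]
0.0395 [328.5 102.6] [154.9 210.2]
0.0 [325.9 115.9] [159.4 210.9]
-0.03 [324.1 125.3] [162.5 211.4]
-0.06 [322.3 134.3] [165.5 211.9]
-0.0855 [320.9 141.5] [167.9 212.3]
```

View pics/s6.png

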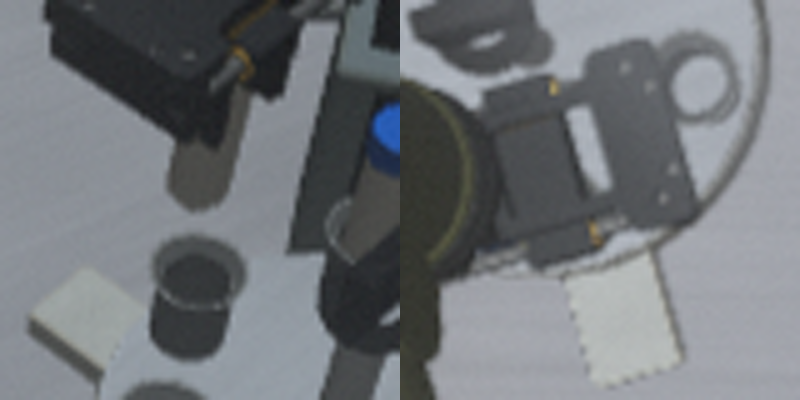

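Picture: the tube's foot (scene ≈(319,139)) hangs above the pocket mouth (≈(320,153)), visibly left of the pocket's vertical. I'll measure that offset in numbers.

```bash
python3 - <<'E'
from go import *
im=get_image("scene"); g=im[...,2].astype(int)
for r in range(126,146,2): print(r," ".join(f"{v:3d}" for v in g[r,306:336]))
for n,(x,y,w,h) in dict(scene=(300,140,40,38),top=(158,198,32,30)).items():
    i=cv2.imread(f"pics/{n}0.png")[y:y+h,x:x+w].min(2); print(n,x,y)
    for r in range(0,h,2): print(y+r," ".join(f"{v:3d}" for v in i[r]))
p=get_state()["position"]; q=np.array([.4927,.1793,.11])
for n in("scene","top"): print(n,proj(n,q),"d/dx",proj(n,q+[.01,0,0])-proj(n,q),"d/dy",proj(n,q+[0,.01,0])-proj(n,q),"d/dz",proj(n,q+[0,0,.01])-proj(n,q))
E
```

```text
126 151 151 150 151 151 151 147  98  71  38  42  41  43  53  33  37  38  44  39  63  67  68  82 149 151 149 149 148 147 145
128 153 149 151 150 152 151 150 151 146  80  51  47  57  70  57  46  40  42  58  70  69  74 104 148 144 145 146 145 143 145
130 152 152 152 152 152 152 153 150 127  68  70  70  70  75  73  69  72  65  72  72  70  79 146 146 146 146 144 146 144 144
132 150 151 150 152 152 153 152 149  85  70  71  72  75  71  73  71  72  72  70  71  70 103 144 144 142 145 144 144 146 145
134 153 152 152 151 151 153 151 141  70  73  71  72  73  74  74  72  72  74  69  70  84 145 147 148 147 145 143 144 142 145
136 152 152 152 152 150 152 151 120  70  72  73  72  74  72  71  71  71  72  71  74 115 144 145 145 145 145 143 143 142 145
138 150 154 152 151 150 150 148 146  83  72  73  75  75  71  74  72  74  71  72  90 143 145 144 144 144 145 144 143 145 146
140 150 149 150 149 147 149 149 147 146 122  93  73  74  76  73  74  74  86 113 146 147 149 147 146 147 146 145 147 146 147
142 148 148 147 151 152 150 151 151 149 148 148 134 131 120 123 149 149 149 148 149 148 148 147 148 147 148 
[... 4747 characters left out ...]
62 162 162 164 154 140 120  99  87  84  88  84  80  92  94  93 101 118 129 132 153 161 162 149 141 123 122 117 125 136
222 161 158 158 158 160 158 156 158 158 153 148 138 130 122 122 125 135 147 156 155 147 143 143 120 112 112 128 144 160 168 169 165
224 140 145 149 148 146 144 146 151 154 152 146 147 146 141 131 116 130 138 136 134 142 147 148 164 168 168 169 169 170 171 170 171
226 150 150 152 153 152 152 151 152 152 153 152 153 154 153 132 159 173 168 172 170 170 169 172 170 171 170 172 169 169 169 170 167
scene [318.6734 154.4489] d/dx [2.2097 2.7576] d/dy [ 3.3638 -1.4703] d/dz [ 0.5065 -2.562 ]
top [171.7821 212.896 ] d/dx [ 0.101  -3.9756] d/dy [-3.9576 -0.0383] d/dz [-0.8357 -0.1346]
```

The tube sits about 8 mm towards tool −x in the pads. In the scene view it needs roughly (+7,+6) mm in world xy to line up with the pocket axis, so I'll correct by that and lower to just above the mouth.

>>> send_rows --xyz '[[2, -1, 0], [4, -2, 3], [6, -3, 8], [8, -4, 13], [8, -4, 18], [8, -4, 23], [8, -4, 28], [8, -4, 32], [8, -4, 33], [8, -4, 33]]' --dr '[[0, 0, 0], [0, 0, 0], [0, 0, 0], [0, 0, 0], [0, 0, 0], [0, 0, 0], [0, 0, 0], [0, 0, 0], [0, 0, 0], [0, 0, 0]]'

```text
time: 15.12
position: [0.499, 0.1847, 0.1709]
tool_rot: [-3.106, -0.469, 0.003]
ft_force: [-0.0, -0.5, -1.1]
grip_width: 0.37
grip_force: 25.0
```

```bash
python3 - <<'E'
from go import *
s=get_state(); p=s["position"]; print(p,s["ft_force"],s["torque"],s["joint_positions"])
im=get_image("scene"); g=im.min(2).astype(int)
for r in range(134,166,2): print(r," ".join(f"{v:3d}" for v in g[r,304:338]))
E
```

```text
[0.499  0.1847 0.1709] [-0.049  -0.533  -1.1332] [ 0.0709 -0.0165 -0.0014] [-0.1957  0.1004 -0.2215  1.7768  0.0224  1.269  -1.6941]
134 139 141 140 140 140  99  68  37  37  33  38  36  36  40  36  32  34  32  35  34  33  35  35  46  70  69  76 122 132 132 131 134 132 131
136 139 140 139 141 137 140 140 136  90  68  32  37  36  39  41  32  36  31  29  36  32  35  35  65  70  72 100 131 134 133 131 132 132 130
138 138 139 137 141 140 140 140 139 138 136 112  86  51  36  38  33  36  41  35  33  34  36  44  74  73  75 122 133 133 134 134 132 133 132
140 142 139 138 140 138 137 136 136 137 138 140 137 112  61  54  42  45  56  71  65  50  55  73  70  72  99 133 136 134 135 134 137 132 132
142 136 136 134 138 136 138 137 141 137 138 139 132  79  71  68  71  71  73  72  73  70  71  70  71  81 124 135 136 133 135 133 132 132 132
144 138 137 140 138 137 138 137 138 136 138 136 117  69  70  72  71  72  74  70  72  72  69  71  73  99 135 133 134 132 133 133 135 135 131
146 137 139 140 139 139 138 139 139 139 139 133  99  72  72  74  73  72  72  72  72  74  72  71  81 134 131 134 133 135 135 134
[... 572 characters left out ...]

156 135 135 134 134 137 138 124  92  63  50  52  54  55  53  50  51  51  51  49  50  49  53  81  77  87 125 144 143 144 145 145 145 144 142
158 152 143 139 141 139 139 129  70  92  85  52  51  51  53  50  51  52  52  50  49  53  56  81  93 127 145 145 148 146 145 144 145 144 144
160 157 156 155 148 142 139 105  50  50  55  84  80  66  63  67  62  58  61  61  73  66  87 110 145 146 146 147 148 147 145 144 144 145 145
162 157 159 154 157 155 145  71  52  51  50  51  53  50  51  51  57  54  57  48  51  52  63 131 147 147 147 146 143 147 146 146 147 148 146
164 158 157 156 152 148 138  53  53  52  54  53  53  53  54  52  54  52  54  54  53  54  86 147 147 146 146 144 148 149 147 145 146 149 146
```

>>> send_rows --xyz '[[0, 0, 3], [0, 0, 6], [0, 0, 9], [0, 0, 12], [0, 0, 15], [0, 0, 18], [0, 0, 22], [0, 0, 26], [0, 0, 30], [0, 0, 30]]' --dr '[[0, 0, 0], [0, 0, 0], [0, 0, 0], [0, 0, 0], [0, 0, 0], [0, 0, 0], [0, 0, 0], [0, 0, 0], [0, 0, 0], [0, 0, 0]]'

```text
time: 16.0
position: [0.4986, 0.1846, 0.1402]
tool_rot: [3.106, 0.469, -0.005]
ft_force: [-0.6, -0.2, -1.5]
grip_width: 0.372
grip_force: 25.0
```

```bash
python3 - <<'E'
from go import *
s=get_state(); p=s["position"]; print(p,s["ft_force"],s["torque"])
im=get_image("scene"); g=im.min(2).astype(int)
for r in range(134,164,2): print(r," ".join(f"{v:3d}" for v in g[r,304:338]))
E
```

```text
[0.4986 0.1846 0.1402] [-0.6297 -0.1668 -1.4536] [ 0.0546 -0.0102 -0.0163]
134  38  38  41  40  39  42  52  57  67  48  52  51  53  75  61  58  49  47  52  47  44  55  80  68  56  48  35  32  29  33  35  35  44 112
136  39  38  37  35  37  39  38  40  41  54  51  51  54  51  49  49  51  47  39  38  43  74  71  57  46  43  44  35  31  30  33  34  75 132
138  37  37  39  39  40  37  36  36  38  36  40  43  46  46  47  44  40  33  42  59  67  54  48  47  42  36  36  49  41  40  65  68 116 135
140  42  39  38  39  37  38  38  35  33  38  37  37  35  36  36  34  37  36  55  50  36  36  65  72  69  74 116 135 134 134 135 135 134 133
142 133  97  65  45  35  36  37  36  36  37  36  36  36  36  32  38  35  34  32  32  32  43  73  69  77 118 135 135 133 135 131 130 132 132
144 140 138 138 137  99  69  38  35  37  36  39  43  39  36  37  32  35  37  34  33  34  62  70  70  88 133 133 134 132 131 133 135 136 131
146 138 139 138 139 137 136 114  88  52  38  36  37  42  39  35  34  34  32  34  36  39  75  70  75 125 133 135 133 135 137 133 134 135 130
148 140 139 138 140 139 138 138 134 111  86  
[... 374 characters left out ...]

154 137 138 138 136 134 134 107  78  76  48  70  70  71  74  73  73  73  71  74  72  70  68  73  75  77 119 144 144 142 142 142 144 144 143
156 136 134 134 135 136 136 127  92  63  50  59  71  73  73  75  74  72  74  70  72  71  58  81  74  86 125 144 143 145 145 145 145 145 144
158 150 142 141 140 139 142 130  69  90  83  51  53  61  70  72  74  70  69  70  66  54  55  80  92 126 144 146 146 146 145 146 145 143 143
160 155 155 153 149 142 138 105  50  51  54  82  80  67  61  65  60  55  57  59  72  64  89 112 145 147 146 146 150 145 144 143 145 146 145
162 160 156 155 157 155 143  69  51  52  53  52  54  51  47  50  57  59  57  49  51  50  61 130 146 146 147 145 145 146 145 146 145 146 145
```

>>> send_rows --xyz '[[0, 0, 2], [0, 0, 5], [0, 0, 8], [0, 0, 11], [0, 0, 14], [0, 0, 17], [0, 0, 20], [0, 0, 22], [0, 0, 22], [0, 0, 22]]' --dr '[[0, 0, 0], [0, 0, 0], [0, 0, 0], [0, 0, 0], [0, 0, 0], [0, 0, 0], [0, 0, 0], [0, 0, 0], [0, 0, 0], [0, 0, 0]]'

```text
time: 16.88
position: [0.4991, 0.1848, 0.1191]
tool_rot: [-3.106, -0.469, 0.003]
ft_force: [0.4, -0.5, -1.2]
grip_width: 0.372
grip_force: 25.0
```

```bash
python3 - <<'E'
from go import *
s=get_state(); p=s["position"]; print(p,s["ft_force"],s["torque"],s["grip_width"]*87)
E
```

```text
[0.4991 0.1848 0.1191] [ 0.3735 -0.5106 -1.2476] [-0.0826 -0.0722 -0.0519] 32.38150034148751
```

>>> send_rows --xyz '[[0, 0, 1], [0, 0, 2], [0, 0, 3], [0, 0, 4], [0, 0, 5], [0, 0, 6], [0, 0, 7], [0, 0, 8], [0, 0, 9], [0, 0, 9]]' --dr '[[0, 0, 0], [0, 0, 0], [0, 0, 0], [0, 0, 0], [0, 0, 0], [0, 0, 0], [0, 0, 0], [0, 0, 0], [0, 0, 0], [0, 0, 0]]'

```text
time: 17.72
position: [0.4991, 0.1848, 0.1101]
tool_rot: [-3.106, -0.469, 0.003]
ft_force: [-0.3, -0.5, -0.3]
grip_width: 0.37
grip_force: 25.0
```

>>> send_rows --xyz '[[0, 0, 0.5], [0, 0, 1], [0, 0, 1.5], [0, 0, 2], [0, 0, 2.5], [0, 0, 3], [0, 0, 3.5], [0, 0, 4], [0, 0, 4], [0, 0, 4]]' --dr '[[0, 0, 0], [0, 0, 0], [0, 0, 0], [0, 0, 0], [0, 0, 0], [0, 0, 0], [0, 0, 0], [0, 0, 0], [0, 0, 0], [0, 0, 0]]'

```text
time: 18.55
position: [0.4994, 0.185, 0.1066]
tool_rot: [-3.106, -0.469, 0.002]
ft_force: [0.2, -0.4, 0.8]
grip_width: 0.37
grip_force: 25.0
```

>>> send_rows --xyz '[[0, 0, 0.4], [0, 0, 0.8], [0, 0, 1.2], [0, 0, 1.6], [0, 0, 2], [0, 0, 2.4], [0, 0, 2.8], [0, 0, 3], [0, 0, 3], [0, 0, 3]]' --dr '[[0, 0, 0], [0, 0, 0], [0, 0, 0], [0, 0, 0], [0, 0, 0], [0, 0, 0], [0, 0, 0], [0, 0, 0], [0, 0, 0], [0, 0, 0]]'

```text
time: 19.38
position: [0.5013, 0.1859, 0.1063]
tool_rot: [-3.105, -0.469, -0.006]
ft_force: [-1.5, -0.6, 11.4]
grip_width: 0.368
grip_force: 25.0
```

```bash
python3 - <<'E'
from go import *
s=get_state(); p=s["position"]; print(p,s["ft_force"],s["torque"],s["grip_width"]*87)
E
```

```text
[0.5013 0.1859 0.1063] [-1.497  -0.5845 11.3723] [-0.1218  0.2972 -0.0123] 31.992978702322322
```

Floor contact came at the predicted height with 11 N, so the tube is home. I'll relieve the force, release, and rise.

>>> send_rows --xyz '[[0, 0, -1], [0, 0, -2], [0, 0, -2.5], [0, 0, -2.5], [0, 0, -2.5], [0, 0, -2.5], [0, 0, -2.5], [0, 0, -2.5], [0, 0, -2.5], [0, 0, -2.5]]' --dr '[[0, 0, 0], [0, 0, 0], [0, 0, 0], [0, 0, 0], [0, 0, 0], [0, 0, 0], [0, 0, 0], [0, 0, 0], [0, 0, 0], [0, 0, 0]]'

```text
time: 20.22
position: [0.4997, 0.1852, 0.1065]
tool_rot: [-3.106, -0.469, 0.0]
ft_force: [-0.3, -0.2, 6.5]
grip_width: 0.37
grip_force: 25.0
```

>>> send_rows --xyz '[[0, 0, 0], [0, 0, 0], [0, 0, 0], [0, 0, 0], [0, 0, 0], [0, 0, 0], [0, 0, 0], [0, 0, 0], [0, 0, 0], [0, 0, 0]]' --dr '[[0, 0, 0], [0, 0, 0], [0, 0, 0], [0, 0, 0], [0, 0, 0], [0, 0, 0], [0, 0, 0], [0, 0, 0], [0, 0, 0], [0, 0, 0]]' --jaw 52

```text
time: 21.05
position: [0.4992, 0.1849, 0.1059]
tool_rot: [-3.106, -0.469, 0.002]
ft_force: [0.1, -0.6, 0.1]
grip_width: 0.601
grip_force: 0.0
```

>>> send_rows --xyz '[[0, 0, -4], [0, 0, -12], [0, 0, -22], [0, 0, -34], [0, 0, -46], [0, 0, -58], [0, 0, -70], [0, 0, -82], [0, 0, -92], [0, 0, -95]]' --dr '[[0, 0, 0], [0, 0, 0], [0, 0, 0], [0, 0, 0], [0, 0, 0], [0, 0, 0], [0, 0, 0], [0, 0, 0], [0, 0, 0], [0, 0, 0]]'

```text
time: 21.88
position: [0.5003, 0.1853, 0.2033]
tool_rot: [-3.106, -0.469, -0.003]
ft_force: [-0.6, 0.1, 0.2]
grip_width: 0.597
grip_force: 0.0
```

```bash
python3 - <<'E'
from go import *
s=get_state(); p=s["position"]; print(s["joint_positions"],s["ft_force"])
im=get_image("scene"); print([b for b in blobs(im)]); t=get_image("top"); print(blobs(t)); 
c=np.array([.492,.181,.185]); print("expected cap",proj("scene",c),proj("top",c))
M=R.from_rotvec(s["tool_rot"]).as_matrix(); X=np.array([.955,.295,0])
Rd=yawsym([0,0,-1],X,M); print(Rd)
to([.5833,.2072,p[2]],Rd)
E
```

```text
[-0.1948  0.0808 -0.2208  1.732   0.0178  1.3288 -1.6904] [-0.592   0.0872  0.2337]
[([360.7, 127.0], [354, 120, 15, 15, 173]), ([323.6, 135.0], [317, 129, 14, 13, 122]), ([394.6, 148.5], [387, 142, 16, 15, 156]), ([241.4, 168.0], [229, 158, 26, 22, 441]), ([391.8, 180.5], [384, 174, 16, 15, 158]), ([179.0, 232.9], [173, 229, 13, 10, 102]), ([143.1, 234.7], [137, 230, 13, 10, 107]), ([295.1, 265.8], [287, 258, 17, 16, 209])]
[([261.9, 110.7], [256, 105, 13, 13, 133]), ([144.1, 135.0], [138, 129, 13, 13, 132]), ([326.9, 201.0], [322, 196, 11, 11, 95]), ([355.8, 214.6], [351, 210, 11, 10, 94]), ([244.8, 240.6], [233, 229, 25, 25, 487])]
expected cap [323.1385 133.6537] [164.3659 212.1122]
[[ 0.2951 -0.9555  0.    ]
 [-0.9555 -0.2951  0.    ]
 [ 0.      0.     -1.    ]]
t 21.9833 pos [0.4998 0.185  0.2017] ft [0.7717 0.0853 0.4201] grip 51.68022619355275 0.0
delta [86.3  3.5 -1.6] [-0.     0.     1.571]
```

The tube is home: its cap is at scene (323.6,135.0) against the expected (323.1,133.7). Next I go over the knob, turning −90° about tool z so that the clockwise turn stays within joint 7's range.

>>> send_rows --xyz '[[4, 0, 0], [12, 0, -2], [22, 1, -4], [34, 1, -5], [46, 2, -5], [58, 2, -5], [70, 3, -5], [80, 3, -5], [86, 3.5, -5], [86, 3.5, -5]]' --dr '[[0, 0, -0.03], [0, 0, -0.1], [0, 0, -0.19], [0, 0, -0.28], [0, 0, -0.37], [0, 0, -0.46], [0, 0, -0.55], [0, 0, -0.64], [0, 0, -0.73], [0, 0, -0.8]]'

```text
time: 22.82
position: [0.583, 0.2068, 0.204]
tool_rot: [-2.674, -1.646, 0.005]
ft_force: [-0.1, 0.1, -0.5]
grip_width: 0.595
grip_force: 0.0
```

>>> send_rows --xyz '[[0, 0, 0], [0, 0, 0], [0, 0, 0], [0, 0, 0], [0, 0, 0], [0, 0, 0], [0, 0, 0], [0, 0, 0], [0, 0, 0], [0, 0, 0]]' --dr '[[0, 0, -0.09], [0, 0, -0.18], [0, 0, -0.27], [0, 0, -0.36], [0, 0, -0.45], [0, 0, -0.54], [0, 0, -0.63], [0, 0, -0.7], [0, 0, -0.75], [0, 0, -0.77]]'

```text
time: 23.65
position: [0.582, 0.2067, 0.2045]
tool_rot: [-1.862, -2.527, 0.004]
ft_force: [0.4, -0.8, -0.3]
grip_width: 0.597
grip_force: 0.0
```

```bash
python3 - <<'E'
from go import *
s=get_state(); p=s["position"]; print(s["joint_positions"])
M=R.from_rotvec(s["tool_rot"]).as_matrix(); X=np.array([.955,.295,0])
to([.583,.2072,.152],yawsym([0,0,-1],X,M))
g=get_image("scene").min(2).astype(int); q=p+M@[0,0,-.022]
print("tip mid",proj("scene",q),[proj("scene",q+M@[.0095,k,0]).round(1) for k in(-.026,.026)],"knob top",proj("scene",[.583,.2072,.206]))
t=get_image("top"); c=np.array([.492,.181,.185]); print(blobs(t),proj("top",c)); print(blobs(get_image("scene")))
E
```

```text
[-0.0861  0.2745 -0.3626  1.5183  0.0972  1.3701 -0.1553]
t 23.65 pos [0.582  0.2067 0.2045] ft [ 0.3965 -0.7508 -0.3154] grip 51.94349433022375 0.0
delta [ 0.2  1.3 52.5] [-0.003 -0.001  0.001]
tip mid [358.9169 143.879 ] [array([351.9, 135.2]), array([371.5, 148. ])] knob top [357.4092 150.2132]
[([261.9, 110.7], [256, 105, 13, 13, 133]), ([326.9, 201.0], [322, 196, 11, 11, 95]), ([164.6, 212.3], [158, 206, 14, 14, 150]), ([355.8, 214.6], [351, 210, 11, 10, 94]), ([244.8, 240.6], [233, 229, 25, 25, 485])] [164.3659 212.1122]
[([299.0, 101.7], [295, 100, 10, 5, 42]), ([359.6, 129.6], [355, 124, 12, 11, 92]), ([323.7, 133.4], [317, 128, 14, 13, 128]), ([393.6, 150.7], [387, 144, 16, 13, 90]), ([241.4, 167.9], [229, 158, 26, 21, 440]), ([391.7, 180.4], [384, 174, 16, 15, 158]), ([179.0, 232.9], [173, 229, 13, 10, 101]), ([143.0, 234.7], [137, 230, 13, 10, 105]), ([295.1, 265.9], [287, 258, 17, 16, 210])]
```

>>> send_rows --xyz '[[0, 1, 4], [0, 1, 10], [0, 1, 17], [0, 1, 24], [0, 1, 31], [0, 1, 38], [0, 1, 45], [0, 1, 50], [0, 1, 52], [0, 1, 52]]' --dr '[[0, 0, 0], [0, 0, 0], [0, 0, 0], [0, 0, 0], [0, 0, 0], [0, 0, 0], [0, 0, 0], [0, 0, 0], [0, 0, 0], [0, 0, 0]]'

```text
time: 24.63
position: [0.5831, 0.2071, 0.153]
tool_rot: [-1.865, -2.526, 0.003]
ft_force: [0.3, -0.6, -0.0]
grip_width: 0.596
grip_force: 0.0
```

>>> send_rows --xyz '[[0, 0, 0], [0, 0, 0], [0, 0, 0], [0, 0, 0], [0, 0, 0], [0, 0, 0], [0, 0, 0], [0, 0, 0], [0, 0, 0], [0, 0, 0]]' --dr '[[0, 0, 0], [0, 0, 0], [0, 0, 0], [0, 0, 0], [0, 0, 0], [0, 0, 0], [0, 0, 0], [0, 0, 0], [0, 0, 0], [0, 0, 0]]' --jaw 6 --grip_force 35

```text
time: 25.47
position: [0.5826, 0.207, 0.1539]
tool_rot: [-1.865, -2.526, 0.004]
ft_force: [-5.7, -2.0, 3.6]
grip_width: 0.185
grip_force: 35.0
```

```bash
python3 - <<'E'
from go import *
s=get_state(); print(s["position"],s["ft_force"],s["torque"],s["grip_width"]*87,s["grip_force"])
E
```

```text
[0.5826 0.207  0.1539] [-5.6926 -1.9693  3.5504] [-0.3698  0.9165 -0.0147] 16.065321917723143 34.974242532625794
```

>>> send_rows --xyz '[[0, 0, 0], [0, 0, 0], [0, 0, 0], [0, 0, 0], [0, 0, 0], [0, 0, 0], [0, 0, 0], [0, 0, 0], [0, 0, 0], [0, 0, 0]]' --dr '[[0, 0, 0.03], [0, 0, 0.07], [0, 0, 0.11], [0, 0, 0.15], [0, 0, 0.19], [0, 0, 0.23], [0, 0, 0.27], [0, 0, 0.31], [0, 0, 0.34], [0, 0, 0.35]]'

```text
time: 26.3
position: [0.5822, 0.2069, 0.1538]
tool_rot: [-2.277, -2.162, 0.006]
ft_force: [-6.4, -2.6, 4.8]
grip_width: 0.18
grip_force: 35.0
```

```bash
python3 - <<'E'
from go import *
s=get_state(); print(s["position"],s["ft_force"],s["torque"],s["grip_width"]*87,s["grip_force"]); print(blobs(get_image("scene")))
E
```

```text
[0.5822 0.2069 0.1538] [-6.3732 -2.6176  4.7568] [-0.4417  1.2252  0.309 ] 15.621056932352191 35.034194737672806
[([299.1, 101.7], [295, 100, 10, 5, 43]), ([333.1, 128.9], [328, 123, 11, 13, 124]), ([400.9, 162.6], [393, 157, 14, 11, 77]), ([241.4, 167.9], [229, 158, 26, 21, 440]), ([380.5, 188.0], [373, 181, 16, 16, 175]), ([178.9, 233.0], [173, 229, 13, 10, 102]), ([143.0, 234.7], [137, 230, 13, 10, 104]), ([295.1, 265.9], [287, 258, 17, 16, 210])]
```

Wheel turns with the tool (caps moved, resistance 0.3 N m). Continuing.

>>> send_rows --xyz '[[0, 0, 0], [0, 0, 0], [0, 0, 0], [0, 0, 0], [0, 0, 0], [0, 0, 0], [0, 0, 0], [0, 0, 0], [0, 0, 0], [0, 0, 0]]' --dr '[[0, 0, 0.03], [0, 0, 0.07], [0, 0, 0.11], [0, 0, 0.15], [0, 0, 0.19], [0, 0, 0.23], [0, 0, 0.27], [0, 0, 0.31], [0, 0, 0.34], [0, 0, 0.35]]'

```text
time: 27.18
position: [0.5817, 0.207, 0.1538]
tool_rot: [-2.619, -1.731, 0.007]
ft_force: [-7.3, -2.4, 4.6]
grip_width: 0.18
grip_force: 35.0
```

>>> send_rows --xyz '[[0, 0, 0], [0, 0, 0], [0, 0, 0], [0, 0, 0], [0, 0, 0], [0, 0, 0], [0, 0, 0], [0, 0, 0], [0, 0, 0], [0, 0, 0]]' --dr '[[0, 0, 0.04], [0, 0, 0.08], [0, 0, 0.12], [0, 0, 0.16], [0, 0, 0.2], [0, 0, 0.24], [0, 0, 0.28], [0, 0, 0.32], [0, 0, 0.35], [0, 0, 0.355]]'

```text
time: 28.02
position: [0.5813, 0.2072, 0.1538]
tool_rot: [-2.884, -1.243, 0.008]
ft_force: [-9.5, -2.0, 5.3]
grip_width: 0.184
grip_force: 35.0
```

```bash
python3 - <<'E'
from go import *
s=get_state(); print(s["position"],s["ft_force"],s["torque"],s["grip_width"]*87,s["joint_positions"]); print(blobs(get_image("scene"))); print(R.from_rotvec(s["tool_rot"]).as_matrix()[:,1])
E
```

```text
[0.5813 0.2072 0.1538] [-9.517  -2.0088  5.2599] [-0.3193  1.5802  0.1201] 15.973427707419184 [-0.1989  0.2913 -0.2249  1.5895  0.0654  1.2736 -1.1912]
[([299.0, 101.7], [295, 100, 10, 5, 42]), ([394.6, 149.6], [387, 143, 16, 14, 174]), ([241.4, 167.9], [229, 158, 26, 21, 440]), ([391.5, 180.7], [384, 174, 16, 15, 173]), ([348.4, 189.9], [341, 183, 16, 16, 174]), ([178.9, 233.0], [173, 229, 13, 10, 102]), ([143.0, 234.7], [137, 230, 13, 10, 106]), ([295.1, 265.8], [287, 258, 17, 16, 209])]
[ 0.7268 -0.6868 -0.0035]
```

>>> send_rows --xyz '[[0, 0, 0], [0, 0, 0], [0, 0, 0], [0, 0, 0], [0, 0, 0], [0, 0, 0], [0, 0, 0], [0, 0, 0], [0, 0, 0], [0, 0, 0]]' --dr '[[0, 0, 0], [0, 0, 0], [0, 0, 0], [0, 0, 0], [0, 0, 0], [0, 0, 0], [0, 0, 0], [0, 0, 0], [0, 0, 0], [0, 0, 0]]' --jaw 50

```text
time: 28.9
position: [0.5835, 0.2072, 0.1537]
tool_rot: [-2.884, -1.244, 0.002]
ft_force: [0.7, 0.2, 0.1]
grip_width: 0.573
grip_force: 0.0
```

>>> send_rows --xyz '[[0, 0, -5], [0, 0, -14], [0, 0, -26], [0, 0, -40], [0, 0, -54], [0, 0, -68], [0, 0, -82], [0, 0, -94], [0, 0, -100], [0, 0, -100]]' --dr '[[0, 0, 0], [0, 0, 0], [0, 0, 0], [0, 0, 0], [0, 0, 0], [0, 0, 0], [0, 0, 0], [0, 0, 0], [0, 0, 0], [0, 0, 0]]'

```text
time: 29.73
position: [0.5845, 0.2077, 0.2563]
tool_rot: [-2.884, -1.244, -0.004]
ft_force: [-0.1, 0.0, 0.2]
grip_width: 0.571
grip_force: 0.0
```

>>> send_rows --xyz '[[0, 0, 0], [0, 0, 0], [0, 0, 0], [0, 0, 0], [0, 0, 0], [0, 0, 0], [0, 0, 0], [0, 0, 0], [0, 0, 0], [0, 0, 0]]' --dr '[[0, 0, 0], [0, 0, 0], [0, 0, 0], [0, 0, 0], [0, 0, 0], [0, 0, 0], [0, 0, 0], [0, 0, 0], [0, 0, 0], [0, 0, 0]]'

```text
time: 30.57
position: [0.5836, 0.2072, 0.2538]
tool_rot: [-2.884, -1.244, 0.002]
ft_force: [0.5, -1.2, 0.4]
grip_width: 0.577
grip_force: 0.0
```

```bash
python3 - <<'E'
from go import *
s=get_state(); print(s["position"],s["ft_force"],s["time"],np.abs(s["qd"]).max()); print(blobs(get_image("scene")));print(blobs(get_image("top")))
c=np.array([.583,.2072,.185])
for k in range(4):
    q=c+R.from_rotvec([0,0,-np.pi/3*(k+1)]).apply([-.0906,-.028,0]); print(k,proj("scene",q).round(1),proj("top",q).round(1))
E
```

```text
[0.5836 0.2072 0.2538] [ 0.4819 -1.1502  0.4259] 30.5667 0.00155209620325741
[([299.1, 101.6], [295, 100, 10, 5, 42]), ([394.0, 148.8], [387, 142, 15, 15, 169]), ([241.4, 167.9], [229, 158, 26, 21, 440]), ([391.6, 180.4], [384, 174, 16, 14, 159]), ([350.5, 190.5], [343, 184, 16, 15, 175]), ([179.0, 233.0], [173, 229, 13, 10, 103]), ([143.0, 234.7], [137, 230, 13, 10, 106]), ([295.1, 265.9], [287, 258, 17, 16, 210])]
[([262.0, 110.7], [256, 105, 13, 13, 134]), ([148.3, 132.3], [146, 129, 6, 8, 26]), ([182.6, 145.0], [176, 139, 14, 13, 140]), ([129.9, 200.6], [127, 196, 6, 11, 42]), ([326.9, 201.0], [322, 196, 11, 11, 95]), ([355.8, 214.6], [351, 210, 11, 10, 94]), ([244.7, 240.7], [233, 229, 25, 25, 484])]
0 [360.2 126.1] [126.1 202.6]
1 [394.2 147.6] [115.7 164.2]
2 [391.4 180.5] [143.7 135.4]
3 [350.1 190.2] [182.3 144.3]
```

```bash
python3 -c "
from bench import *
print(close_job())"
```

```text
the job is handed in; nothing more can be done
None
```

I moved the tall tube from the rack into the pocket above the loading tongue, seated it, turned the wheel one click clockwise so the tube stands at the reader, let go with the arm clear, and handed the job in; the hand-in gave no verdict. One doubt: just after pulling the tube out, joint 2 briefly read −0.3013 rad against its −0.3 limit, and no error was raised.

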